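Open the cash box's day lock and hold the latch back

TASK

The cash box on the shop counter is on day lock: its combination dial has only been turned away from the last number, zero. First turn the dial knob clockwise until its pointer reads zero and let go of it; then take the key out of the wooden counter tidy and, without forcing it, push it fully home in the cash box's key cylinder (the pins are sticky, so wiggle it a little) and turn it a full quarter turn clockwise against the latch spring. The latch snaps back as soon as the key is released, so finish while still gripping the key and holding it turned, ready for a colleague to lift the lid, with the dial still on zero and the things lying around left where they are.

Things in the scene. Friction and masses are not known exactly. Their poses are not given: they have to be found in the camera images.
- cash_box: Grey steel cash box bolted to the counter, 170 (x) x 230 (y) mm, flat lid top at 90 mm. Origin: centre of its underside; -x is its front, z up. In the lid's front half: black dial knob at x -28, y +55 mm (left), brass key cylinder in a steel ring at x -28, y -55 mm (right). A bail handle lies across the rear half (up to 12 mm above the lid, x +35 to +62 mm).
- dial (a joint): Dial angle, rad. 0: the white pointer on the skirt points at the long broad zero mark at the far side of the scale (box +x). Positive: anticlockwise of zero seen from above; starts 0.45 to 1.25. Ticks are 10 degrees apart. Friction of 0.05 N m holds it where it is left; it turns on past zero (stops at +-1.7). More than 5 degrees off zero it bars the latch: the key then turns only some 15 degrees.
- dial_knob (a point): Point on the dial's axis at the height to grip, 16 mm above the lid. Round upright black knob, 40 mm in diameter, from 5 to 28 mm above the lid, on a flat skirt 62 mm in diameter and 5 mm high. x points along the pointer and turns with the dial; z up.
- key: Reversible key, 68 mm long, about 35 g, standing blade down in the tidy. Origin: centre of the blade's tip; z up to the head, x along the width, y the thickness. Blade 10 x 4 mm, 28 mm long, the last 5 mm tapering to 6 x 2.2; then a collar 15 x 7.5 mm (28 to 32 mm above the tip); then a black head 30 x 9 mm (32 to 68 mm above the tip), to be pinched across its 9 mm.
- tidy: Wooden counter tidy, fixed: at its rear a rail 34 (x) x 180 (y) mm, 42 mm high, with the key's slot and three empty round holes; in front a low trough (lip 22 mm high). Origin: centre of its underside, -x is its front. The slot is at x +18, y -50 mm, 5 x 11 mm, 34 mm deep, long along y; the key's collar rests on the rail, its blade 28 mm down.
- keyhole (a point): Centre of the mouth of the cylinder's key slot, 96 mm above the counter. Slot 11 x 5 mm, 34 mm deep, straight down; x runs along its 11 mm (at the start front to back of the box) and turns with the cylinder. Sprung pins 9 and 18 mm down grip the blade's edges: a straight push needs 15 to 22 N, half that with a twist to and fro of 4 degrees. Home: collar on the face, tip 28 mm down.
- cylinder (a joint): Turn of the key cylinder, rad: 0 locked, growing clockwise seen from above, stop at 1.66 (just past the quarter). A spring (0.04 N m at 0, 0.13 N m at the quarter) turns it back when the key is released. The blade has some 6 degrees of play in the slot, so the key must turn that much more than the cylinder.
- bolt (a joint): Travel of the latch bolt in the lid, m, driven by the cylinder: 0 latched, 0.010 withdrawn at the quarter turn. Its steel tongue shows in the small window in the front of the lid and moves to the left (box +y).
- eraser: Eraser in a red sleeve, 23 x 56 x 13 mm, in the tidy's trough. Leave alone.
- tape: Roll of masking tape, 96 mm in diameter, 24 mm high, lying to the left. Leave alone.
- carton: Black charcoal carton, 150 x 38 x 38 mm, lying to the right. Leave alone.

How it is judged:
By the outcome, as a careful person would: the job done as asked, in the order asked, and still so for the second after the job is handed in, while the arm keeps its last pose, push and grip.
It also fails if it takes over 61 s, if anything falls off the work surface, if the arm or the gripper's body presses on something with over 40 N, if the wrist force passes 120 N, or if a joint passes its speed limit or range.

ROBOT

A 6-joint arm with a two-finger parallel gripper is mounted at the origin on a cart in front of the work surface, level with it; the furniture and walls round the work are solid. World frame = base frame: x ahead of the robot, y to its left, z up, the work surface at z = 0. Lengths are in m, angles in rad, forces in N, time in s.
With the tool pointing down it reaches from about 0.275 to 0.725 m from the base axis. Payload 5.6 kg.
Tool frame: the origin (TCP) lies midway between the tips of the shut fingers; the grasp point (between the pads) lies 19 mm behind it (manip.pinch_z is the distance from the TCP to the grasp point, in m); z points along the fingers, y is the line along which they close (so a half turn about z gives the same grasp; the last joint's range is limited). The gripper opens to 85 mm and grips with 20 to 120 N. Pads are 22 mm wide; open, the fingers measure 114 mm over their backs; the gripper's body (76 mm by 85 mm) begins 54 mm behind the grasp point. The pads swing forward as they close: fully open they stand 13 mm farther back than shut.
Start: joints at [1.455, 0.255, 0.108, 0, -1.424, -0.285], TCP at [0.215, 0.506, 0.231] pointing down, gripper open.
Joint ranges: [-2.95, 2.95], [-1.21, 1.97], [-1.09, 1.5], [-2.87, 1.71], [-2.94, -0.07], [-3.05, 3.05]. Speed limits (rad/s): [2.57, 2.57, 3.14, 3.14, 3.14, 3.14].

INTERFACE

Orientations are given as a 3x3 rotation matrix whose columns are the frame's x, y, z axes.
In Python, from rig import manip, vision, nets gives the robot as it stands.
- The arm moves only by the tool servo_tool, never from a script. Its argument "increments" is a list that holds one entry, the list of rows, each a list of 7 numbers: the shift along the tool's x, y, z scaled (see below), then the turn, a rotation vector about the tool's x, y, z scaled (see below), then the finger opening in mm, from 0 to 85.4. In form: [[[x, y, z, rx, ry, rz, hand], ...]]. A call has 1 to 5 rows; each row is the pose to reach, as a shift and turn from the pose commanded when the call began, along the tool's axes at that moment; what a row does not reach only later rows make up. The controller multiplies each number of a shift by 120 mm and each number of a turn by 1.5 rad. A row lasts 1/12 s, in which the tool goes at most 41.7 mm and 7.16 degrees, less where a joint would pass 70% of its speed; a pose out of reach is approached as far as the arm can. A call with a number of a shift or a turn outside -1 to 1 is refused whole. A call with a gripper value outside its range is refused whole. The fingers move at their own pace and stop on an object; "force" is the grip in N (left out, the last holds). Time passes only in rows, so rows that repeat a pose let the fingers close. It gives the time, the measured TCP pose, the force, the opening and the grip force at its end, in the units of the state.
- manip.get_state(): the state, without advancing time (a new reading comes with each control period).
- vision.read_camera(name): name is "scene" or "side" or "wrist"; returns the picture (400x640x3 uint8, blue, green, red); there is no depth.
- vision.camera_model(name): a dict with "K" (3x3 intrinsics, pixels), "xyz" and "rotation" of the camera in the world; the wrist camera has in their place "T_tool_cam" (4x4, takes a point from camera to tool coordinates, whose origin is the TCP and whose axes are the flange's). Camera axes: x right, y up, looking along -z (the intrinsics and any distortion apply to the point x, -y, -z); pixel columns grow to the right and rows downward; lengths in m; the calibration is good to about 2 mm. The wrist camera is an equidistant fisheye: a pixel r from the principal point sees the ray r / f radians off the axis. A picture is of the moment at which its call begins: read the wrist's pose just before it. camera_model takes no time and is no camera call.
- manip.hand_in(): hands the job in; it is judged then, once.
Trained networks look in the newest picture that a camera, given by its name, has taken for a name from the list of things; names that differ only in an ending like _2 or _b are one class to them, and where a whole thing is asked for, a point or a joint stands for the part that bears it (a point fixed in the world has none). Each returns a list of dicts, best first, with "p" (0 to 1); they miss things now and then, are a little off and sometimes report something else, mostly with a low value. They report only what shows in the picture. A call takes as long as a camera call.
- nets.spot_in(label, camera): "rect" ([centre column, centre row, width, height] in pixels, round what is visible of it).
- nets.regions_of(label, camera): "region" (400x640 bool, what is visible of it) and "rect" ([centre column, centre row, width, height] in pixels, round what is visible of it).
- nets.pinpoint(label, camera): "position" ([column, row] in pixels: a listed point, or the origin of a listed thing).
The state is a dict: "time_s": time; "qpos": joint angles; "qd": joint speeds; "joint_torque": joint torques, N m; "tcp_pos": TCP position; "tool_rot": TCP orientation; "wrist_force": force on the tool from outside, world axes, zero at the start; "ft_torque": the same for the moment, N m; "width": finger opening in m; "gripper_force": force on a finger pad.
Only numpy, scipy, OpenCV 4.12 (cv2) and the standard library are available. Lean on these libraries where they do the work, as an engineer would, in place of code of your own. Each camera call takes 0.05 s, during which the arm holds its last target. There are 200 camera calls.

## Working session

There is one attempt and no reset: what is moved stays moved. The work goes in short steps, Python scripts to look and compute and a tool call to move; the robot and the scene stay as the last step left them, time stands still between calls to the robot, and variables do not carry over. Pictures are saved under pics/ and viewed, at most 15 in all, crops included, and the job is handed in when it is done.

Besides the shell and the picture viewer there is one more tool, called after ">>>" in YAML: its name, and indented under it one key for each argument. servo_tool: Moves the arm, as the interface text tells. Shifts and turns lie within -1 to 1; 1 stands for 120 mm of shift or 1.5 rad of turn. Its arguments: {"type":"object","properties":{"increments":{"type":"array"},"force":{"type":"number"}},"required":["increments"]}

```bash
ls; mkdir -p pics; cat > h.py <<'E'
import numpy as np, cv2
from rig import manip, vision, nets
def cam(name):
    m=vision.camera_model(name)
    if name=='wrist':
        s=manip.get_state(); T=np.eye(4); T[:3,:3]=s['tool_rot']; T[:3,3]=s['tcp_pos']
        T=T@np.array(m['T_tool_cam']); return np.array(m['K']),T[:3,3],T[:3,:3],m
    return np.array(m['K']),np.array(m['xyz']),np.array(m['rotation']),m
def ray(c,px,name):
    K,o,R,m=c; u=(px[0]-K[0,2])/K[0,0]; v=(px[1]-K[1,2])/K[1,1]
    if name=='wrist':
        th=np.hypot(u,v); k=np.sin(th)/th if th>1e-9 else 1
        d=np.array([u*k,-v*k,-np.cos(th)])
    else: d=np.array([u,-v,-1.])
    return o,R@d
def atz(c,px,name,z):
    o,d=ray(c,px,name); return o+d*(z-o[2])/d[2]
def proj(c,P,name):
    K,o,R,m=c; p=R.T@(np.array(P)-o); x,y,z=p[0],-p[1],-p[2]
    if name=='wrist':
        r=np.hypot(x,y); th=np.arctan2(r,z); k=th/max(r,1e-12); return np.array([K[0,0]*x*k+K[0,2],K[1,1]*y*k+K[1,2]])
    return np.array([K[0,0]*x/z+K[0,2],K[1,1]*y/z+K[1,2]])
E
python3 - <<'E'
from h import *
np.set_printoptions(precision=4,suppress=True)
s=manip.get_state(); print(s)
Z={'cash_box':0,'dial_knob':.106,'key':.014,'tidy':0,'keyhole':.096,'eraser':0,'tape':0,'carton':0}
for n in ['scene','side','wrist']:
    c=cam(n); im=vision.read_camera(n); cv2.imwrite(f'pics/{n}0.png',im)
    print(n,c[1],c[2].tolist(),{k:v for k,v in c[3].items() if k not in('xyz','rotation')})
    for l,z in Z.items():
        r=nets.pinpoint(l,n)[:1]
        for q in r: print(l,round(q['p'],2),q['position'],atz(c,q['position'],n,z))
E
```

```text
pics
{'time_s': 0.0, 'qpos': array([ 1.4546,  0.2558,  0.107 , -0.0004, -1.4239, -0.2846]), 'qd': array([ 0.0022, -0.0005,  0.0003,  0.0003, -0.0004, -0.0004]), 'joint_torque': array([ -0.0008, -38.6632,  23.7943,   5.3651,  -0.0061,  -0.    ]), 'tcp_pos': array([0.2143, 0.506 , 0.2304]), 'tool_rot': array([[ 0.9207, -0.3902, -0.0007],
       [-0.3902, -0.9207, -0.0018],
       [ 0.0001,  0.0019, -1.    ]]), 'wrist_force': array([ 0.1833, -0.0223, -0.9167]), 'ft_torque': array([-0.0154,  0.0048,  0.0199]), 'gripper_force': 0.0, 'width': 0.08551672490463484}
scene [-0.3602 -0.9479  0.995 ] [[0.7668607144357599, 0.3626265651102289, -0.5295532257775728], [-0.6415921489581898, 0.4547997907084158, -0.6176703528313408], [0.016857017834954358, 0.8134243201724043, 0.5814264496062885]] {'K': array([[468.8826,   0.    , 320.5168],
       [  0.    , 468.8826, 197.3381],
       [  0.    ,   0.    ,   1.    ]])}
cash_box 0.62 [363.9, 253.5] [ 0.4581 -0.2077  0.    ]
dial_knob 0.67 [348.6, 223.0] [ 0.4302 -0.1593  0.106 ]
key 0.61 [313.8, 189.1] [0.5474 0.1498 0.014 ]
tidy 0.68 [312.6, 187.3] [0.5
[... 664 characters left out ...]
    ]
eraser 0.65 [284.0, 268.2] [0.4888 0.2171 0.    ]
tape 0.8 [269.3, 341.4] [0.3977 0.4335 0.    ]
carton 0.22 [286.8, 268.7] [0.4813 0.2154 0.    ]
wrist [0.2807 0.4786 0.3747] [[-0.3895296595281209, 0.8839180732481913, 0.25875757792402887], [-0.9210138911331146, -0.3739131168474872, -0.10918971283612244], [0.0002380918808514114, -0.28085195536901814, 0.9597510731839031]] {'K': array([[309.7069,   0.    , 327.2573],
       [  0.    , 309.7069, 203.1908],
       [  0.    ,   0.    ,   1.    ]]), 'T_tool_cam': array([[ 0.0006,  0.9597,  0.2809,  0.0718],
       [ 1.    , -0.0005, -0.0004, -0.0002],
       [-0.0003,  0.2809, -0.9597, -0.1434],
       [ 0.    ,  0.    ,  0.    ,  1.    ]])}
```

View pics/scene0.png

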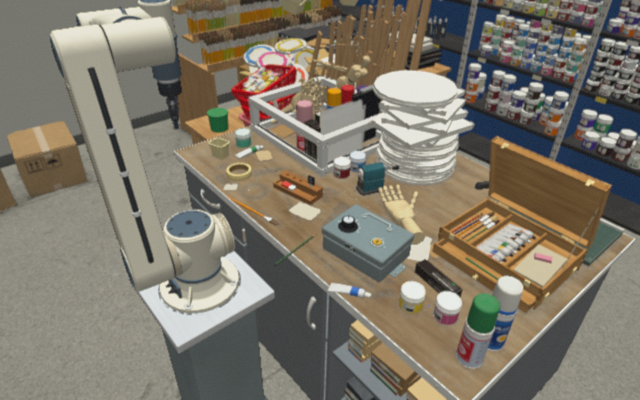

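View pics/wrist0.png

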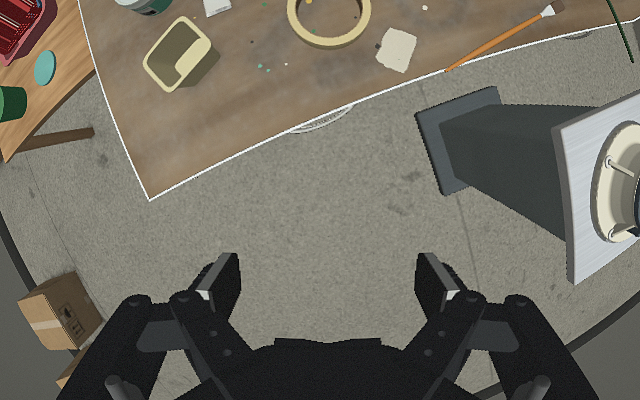

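Scene picture: the box has its dial near (348,223) and cylinder near (376,240). The tidy with the black key head is near (300,187), tape at (238,171), carton at (437,276). I'll move towards the box and look again on the way.

>>> servo_tool:
  increments:
    - [[0.2,0.24,0,0,0,0,85],[0.4,0.47,0,0,0,0,85],[0.6,0.71,0,0,0,0,85],[0.79,0.94,0,0,0,0,85]]

```text
time_s: 1.68
tcp_pos: [0.2581, 0.3639, 0.2312]
tool_rot: [[0.921, -0.39, 0.0], [-0.39, -0.921, -0.0], [0.0, 0.0, -1.0]]
wrist_force: [1.2, 0.2, -0.0]
width: 0.0852
gripper_force: 0.0
```

>>> servo_tool:
  increments:
    - [[0.2,0.24,0,0,0,0,85],[0.4,0.47,0,0,0,0,85],[0.6,0.71,0,0,0,0,85],[0.79,0.94,0,0,0,0,85]]

```text
time_s: 2.02
tcp_pos: [0.3012, 0.2229, 0.2315]
tool_rot: [[0.921, -0.39, 0.001], [-0.39, -0.921, 0.001], [0.0, -0.001, -1.0]]
wrist_force: [1.8, 0.6, 0.3]
width: 0.0851
gripper_force: 0.0
```

>>> servo_tool:
  increments:
    - [[0.2,0.24,0,0,0,0,85],[0.4,0.47,0,0,0,0,85],[0.6,0.71,0,0,0,0,85],[0.79,0.94,0,0,0,0,85]]

```text
time_s: 2.35
tcp_pos: [0.3444, 0.0821, 0.2317]
tool_rot: [[0.921, -0.39, 0.001], [-0.39, -0.921, 0.001], [0.001, -0.001, -1.0]]
wrist_force: [0.8, 0.5, 0.8]
width: 0.0849
gripper_force: 0.0
```

```bash
cat > look.py <<'E'
import sys
from h import *
np.set_printoptions(precision=4,suppress=True)
Z={'cash_box':0,'dial_knob':.106,'key':.014,'tidy':0,'keyhole':.096}
n='wrist'; c=cam(n); im=vision.read_camera(n); cv2.imwrite(f'pics/{sys.argv[1]}.png',im)
print('tcp',manip.get_state()['tcp_pos'])
for l in sys.argv[2:]:
    for q in nets.pinpoint(l,n)[:2]: print(l,round(q['p'],2),q['position'],atz(c,q['position'],n,Z[l]))
E
python3 look.py w1 cash_box dial_knob key tidy keyhole
```

```text
tcp [0.3453 0.0774 0.2318]
cash_box 0.84 [487.6, 12.9] [ 0.4687 -0.2     0.    ]
dial_knob 0.96 [514.6, 27.4] [ 0.432  -0.1535  0.106 ]
key 0.89 [222.1, 61.0] [0.5241 0.1421 0.014 ]
tidy 0.68 [201.7, 91.9] [0.5051 0.1857 0.    ]
keyhole 0.58 [573.1, 4.4] [ 0.4453 -0.2681  0.096 ]
```

View pics/w1.png

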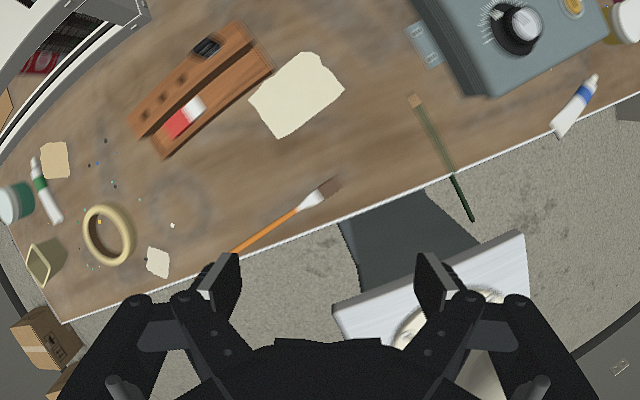

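The wrist picture shows the tidy at (200,90) with the key head at (207,48), and the dial at (517,28). I'll go on to above the box.

>>> servo_tool:
  increments:
    - [[0.2,0.24,0,0,0,0,85],[0.4,0.47,0,0,0,0,85],[0.6,0.71,0,0,0,0,75],[0.79,0.94,0,0,0,0,70]]

```text
time_s: 2.98
tcp_pos: [0.3883, -0.057, 0.2315]
tool_rot: [[0.922, -0.386, 0.001], [-0.386, -0.922, 0.0], [0.001, -0.0, -1.0]]
wrist_force: [1.1, -0.2, -0.6]
width: 0.0706
gripper_force: 0.0
```

>>> servo_tool:
  increments:
    - [[0.2,0.22,0,0,0,-0.08,64],[0.4,0.45,0,0,0,-0.16,64],[0.6,0.68,0,0,0,-0.24,64],[0.74,0.84,0,0,0,-0.32,64],[0.74,0.84,0,0,0,-0.38,64]]

```text
time_s: 3.4
tcp_pos: [0.4316, -0.1866, 0.2304]
tool_rot: [[0.99, 0.143, -0.002], [0.143, -0.99, -0.001], [-0.002, 0.001, -1.0]]
wrist_force: [0.0, -0.4, 0.2]
width: 0.0638
gripper_force: 0.0
```

>>> servo_tool:
  increments:
    - [[0,0,0,0,0,0,64],[0,0,0,0,0,0,64]]

```text
time_s: 3.57
tcp_pos: [0.4305, -0.1834, 0.2309]
tool_rot: [[0.991, 0.136, -0.001], [0.136, -0.991, 0.0], [-0.001, -0.0, -1.0]]
wrist_force: [-0.7, 0.5, -0.7]
width: 0.0641
gripper_force: 0.0
```

```bash
python3 look.py w2 cash_box dial_knob keyhole key tidy; python3 - <<'E'
from h import *
im=cv2.imread('pics/w2.png')
cv2.imwrite('pics/w2c.png',cv2.resize(im[0:260,120:520],(800,520),interpolation=cv2.INTER_CUBIC))
E
```

```text
tcp [ 0.4304 -0.1831  0.2312]
cash_box 0.81 [349.0, 150.2] [ 0.4628 -0.2056  0.    ]
dial_knob 0.97 [297.1, 192.3] [ 0.4301 -0.1562  0.106 ]
keyhole 0.95 [414.5, 191.0] [ 0.4441 -0.2653  0.096 ]
key 0.5 [103.9, 81.9] [0.5276 0.1406 0.014 ]
```

View pics/w2c.png

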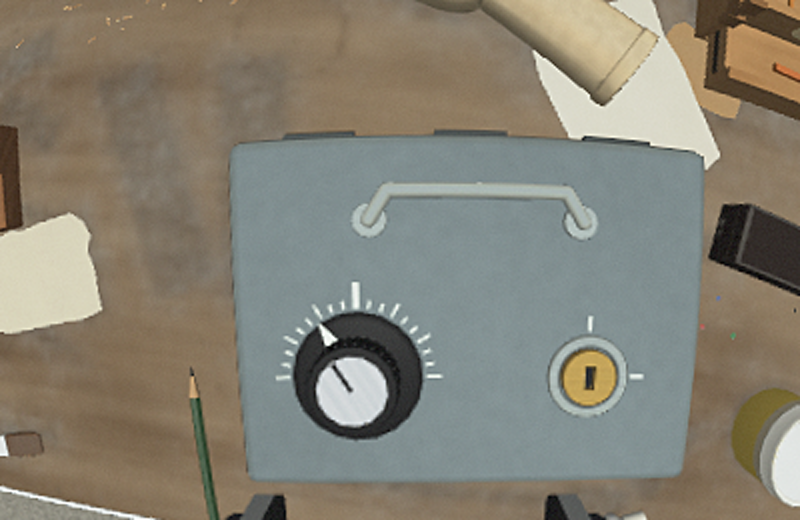

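Crop: the dial pointer tip is at about (322,327), left of the zero mark at (355,295). The key slot is at (590,377) and runs front to back.

```bash
python3 - <<'E'
from h import *
c=cam('wrist')
f=lambda x,y,z: atz(c,(120+x/2,y/2),'wrist',z)
d=np.array([.4301,-.1562])
tip=f(321,325,.095); zero=f(355,295,.090); base=f(332,341,.095); ring=f(590,377,.096)
zt=f(355,283,.09);l=f(282,378,.09);r=f(434,377,.09)
print(tip,zero,ring,'mid ticks',(l+r)/2)
for p in(tip,zero,zt,base): print(np.linalg.norm(p[:2]-d), np.arctan2(p[1]-d[1],p[0]-d[0]))
s=manip.get_state(); R=s['tool_rot']; print(s['tcp_pos'],np.arctan2(R[1,0],R[0,0]),s['qpos'])
E
```

```text
[ 0.45286549 -0.13708549  0.095     ] [ 0.46803454 -0.15060448  0.09      ] [ 0.44660941 -0.26569107  0.096     ] mid ticks [ 0.42924529 -0.1562996   0.09      ]
0.0297259459085938 0.698440861618939
0.038345006396967626 0.14644867366381725
0.04393224913775039 0.14367866857310405
0.020727225708998397 0.6903534859622996
[ 0.4301938  -0.18354058  0.23161477] 0.13910270389241097 [-6.68976978e-02  9.06802173e-02 -9.25647378e-02 -7.72000152e-05
 -1.38683098e+00  1.77681080e+00]
```

>>> servo_tool:
  increments:
    - [[0.03,-0.22,0.25,0,0,0,64],[0.03,-0.22,0.5,0,0,0,64],[0.03,-0.22,0.75,0,0,0,64],[0.03,-0.22,0.92,0,0,0,64],[0.03,-0.22,1.0,0,0,0,64]]

```text
time_s: 4.28
tcp_pos: [0.4281, -0.1569, 0.1085]
tool_rot: [[0.99, 0.138, -0.004], [0.138, -0.99, 0.001], [-0.004, -0.002, -1.0]]
wrist_force: [0.4, -0.5, 0.4]
width: 0.0639
gripper_force: 0.0
```

>>> servo_tool:
  increments:
    - [[0,0,0.06,0,0,0,60],[0,0,0.12,0,0,0,55],[0,0,0.12,0,0,0,50]]

```text
time_s: 4.53
tcp_pos: [0.4296, -0.1575, 0.0961]
tool_rot: [[0.99, 0.138, -0.001], [0.138, -0.99, 0.0], [-0.001, -0.0, -1.0]]
wrist_force: [-0.1, -0.8, -0.1]
width: 0.0499
gripper_force: 0.0
```

```bash
python3 look.py w3 dial_knob; python3 -c "
from h import *
s=manip.get_state();print(s['tcp_pos'],s['wrist_force'],s['width'])"
```

```text
tcp [ 0.4301 -0.1577  0.097 ]
dial_knob 0.8 [326.4, 265.1] [ 0.4311 -0.1569  0.106 ]
[ 0.4304523  -0.1578063   0.09745596] [0.14131039 0.17191054 0.25891775] 0.05013984963804115
```

View pics/w3.png

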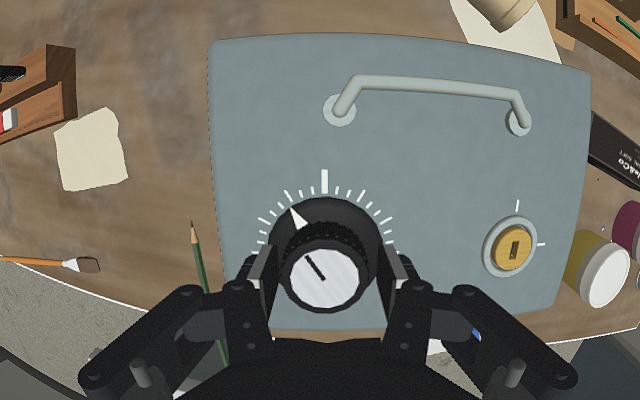

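The knob at (320,270) sits centred between the fingers, and the pointer is at (297,217). I'll close and turn clockwise.

>>> servo_tool:
  increments:
    - [[0,-0.01,0,0,0,0,38],[0,-0.01,0,0,0,0,36],[0,-0.01,0,0,0,0,36],[0,-0.01,0,0,0,0,36]]
  force: 40

```text
time_s: 4.97
tcp_pos: [0.4305, -0.1561, 0.098]
tool_rot: [[0.99, 0.138, 0.002], [0.138, -0.99, 0.001], [0.002, -0.0, -1.0]]
wrist_force: [-1.9, 4.8, 5.1]
width: 0.0388
gripper_force: 40.2
```

>>> servo_tool:
  increments:
    - [[0,0,0,0,0,0.08,36],[0,0,0,0,0,0.16,36],[0,0,0,0,0,0.24,36],[0,0,0,0,0,0.32,36],[0,0,0,0,0,0.37,36]]

```text
time_s: 5.38
tcp_pos: [0.4305, -0.1562, 0.098]
tool_rot: [[0.912, -0.41, 0.002], [-0.41, -0.912, 0.0], [0.002, -0.001, -1.0]]
wrist_force: [-1.9, 4.2, 5.2]
width: 0.0387
gripper_force: 40.3
```

>>> servo_tool:
  increments:
    - [[0,0,0,0,0,0,36],[0,0,0,0,0,0,36]]

```text
time_s: 5.55
tcp_pos: [0.4305, -0.1562, 0.098]
tool_rot: [[0.914, -0.405, 0.002], [-0.405, -0.914, 0.0], [0.002, -0.001, -1.0]]
wrist_force: [-1.5, 3.3, 6.8]
width: 0.0388
gripper_force: 40.4
```

```bash
python3 look.py w4 dial_knob; python3 - <<'E'
from h import *
im=cv2.imread('pics/w4.png')
cv2.imwrite('pics/w4c.png',cv2.resize(im[120:340,180:460],(800,628),interpolation=cv2.INTER_CUBIC)[:600])
s=manip.get_state();R=s['tool_rot'];print(np.arctan2(R[1,0],R[0,0]),s['ft_torque'])
E
```

```text
tcp [ 0.4305 -0.1562  0.098 ]
dial_knob 0.88 [327.3, 266.1] [ 0.4305 -0.1561  0.106 ]
dial_knob 0.6 [42.6, 286.4] [0.4873 0.0572 0.106 ]
-0.4163243690486501 [ 1.44261562  0.7024478  -0.05841948]
```

View pics/w4c.png

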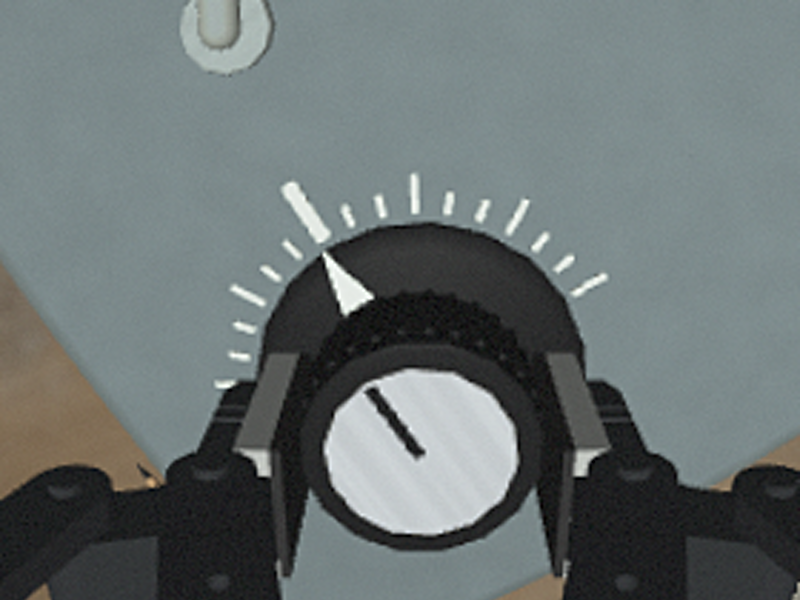

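The pointer tip at (324,254) meets the broad mark, whose inner end is at (324,240). Next I'll check the angle numerically.

```bash
python3 - <<'E'
from h import *
c=cam('wrist')
f=lambda x,y,z: atz(c,(180+x/2.857,120+y/2.857),'wrist',z)[:2]
d=np.array([.4305,-.1562])
for nm,p in dict(tip=f(324,254,.095),base=f(358,306,.095),z0=f(324,240,.09),z1=f(290,184,.09)).items(): print(nm,p,np.linalg.norm(p-d),np.arctan2(*(p-d)[::-1]))
z0,z1=f(324,240,.09),f(290,184,.09);print(np.arctan2(*(z1-z0)[::-1]));print(np.arctan2(*(f(324,254,.095)-f(358,306,.095))[::-1]))
E
```

```text
tip [ 0.46110254 -0.15116738] 0.03101359034656759 0.16299205769919473
base [ 0.44996916 -0.15252052] 0.019813803195382285 0.1867873258778762
z0 [ 0.4622842  -0.15114574] 0.03218354782652851 0.15769770778029554
z1 [ 0.47404897 -0.15002964] 0.043983925207952086 0.14075090138403018
0.09458446457749854
0.1209451365257557
```

>>> servo_tool:
  increments:
    - [[0,0,0,0,0,0,50],[0,0,0,0,0,0,60],[0,0,-0.3,0,0,0,64],[0,0,-0.6,0,0,0,64],[0,0,-0.9,0,0,0,64]]

```text
time_s: 6.07
tcp_pos: [0.4293, -0.1569, 0.2061]
tool_rot: [[0.915, -0.404, -0.001], [-0.404, -0.915, -0.001], [-0.001, 0.001, -1.0]]
wrist_force: [1.6, 0.0, 0.4]
width: 0.0641
gripper_force: 0.0
```

>>> servo_tool:
  increments:
    - [[0,0,-0.1,0,0,0,60],[0,0,-0.2,0,0,0,60]]

```text
time_s: 6.23
tcp_pos: [0.4307, -0.157, 0.2313]
tool_rot: [[0.915, -0.405, 0.004], [-0.405, -0.915, -0.001], [0.004, -0.001, -1.0]]
wrist_force: [-0.2, 0.3, -0.9]
width: 0.0599
gripper_force: 0.0
```

```bash
python3 look.py w5 dial_knob keyhole; python3 - <<'E'
from h import *
im=cv2.imread('pics/w5.png')
cv2.imwrite('pics/w5c.png',cv2.resize(im[40:260,200:480],(763,600),interpolation=cv2.INTER_CUBIC))
E
```

```text
tcp [ 0.4313 -0.1573  0.2328]
dial_knob 0.87 [326.4, 194.0] [ 0.4331 -0.1569  0.106 ]
keyhole 0.89 [425.9, 135.0] [ 0.4455 -0.263   0.096 ]
```

>>> servo_tool:
  increments:
    - [[-0.03,-0.25,0,0,0,0,60],[-0.06,-0.5,0,0,0,0,60],[-0.1,-0.75,0,0,0,0,55],[-0.11,-0.85,0,0,0,0,50]]

```text
time_s: 6.72
tcp_pos: [0.459, -0.0556, 0.2272]
tool_rot: [[0.915, -0.403, -0.002], [-0.403, -0.915, 0.0], [-0.002, 0.001, -1.0]]
wrist_force: [0.2, -0.1, -0.4]
width: 0.0501
gripper_force: 0.0
```

>>> servo_tool:
  increments:
    - [[-0.03,-0.25,0,0,0,0,50],[-0.06,-0.5,0,0,0,0,50],[-0.1,-0.75,0,0,0,0,50],[-0.11,-0.85,0,0,0,0,50]]

```text
time_s: 7.05
tcp_pos: [0.4883, 0.0431, 0.2272]
tool_rot: [[0.915, -0.403, -0.002], [-0.403, -0.915, -0.0], [-0.002, 0.001, -1.0]]
wrist_force: [1.0, 1.4, -0.1]
width: 0.05
gripper_force: 0.0
```

>>> servo_tool:
  increments:
    - [[-0.03,-0.25,0,0,0,-0.08,50],[-0.06,-0.5,0,0,0,-0.16,50],[-0.1,-0.75,0,0,0,-0.24,50],[-0.11,-0.85,0,0,0,-0.32,50],[-0.11,-0.85,0,0,0,-0.345,50]]

```text
time_s: 7.47
tcp_pos: [0.5175, 0.1412, 0.2268]
tool_rot: [[0.994, 0.109, -0.003], [0.109, -0.994, -0.001], [-0.003, 0.001, -1.0]]
wrist_force: [0.5, -0.5, -0.7]
width: 0.0501
gripper_force: 0.0
```

>>> servo_tool:
  increments:
    - [[0,0,0,0,0,0,50],[0,0,0,0,0,0,50]]

```text
time_s: 7.63
tcp_pos: [0.5171, 0.1388, 0.2279]
tool_rot: [[0.995, 0.099, -0.002], [0.099, -0.995, -0.001], [-0.002, 0.001, -1.0]]
wrist_force: [-0.4, -0.7, 1.6]
width: 0.0497
gripper_force: 0.0
```

```bash
python3 look.py w6 key tidy; python3 - <<'E'
from h import *
im=cv2.imread('pics/w6.png')
cv2.imwrite('pics/w6c.png',cv2.resize(im[60:280,200:480],(763,600),interpolation=cv2.INTER_CUBIC))
E
```

```text
tcp [0.5171 0.1386 0.2282]
key 0.89 [323.1, 165.8] [0.5289 0.1445 0.014 ]
tidy 0.97 [285.5, 178.9] [0.506 0.189 0.   ]
```

View pics/w5c.png

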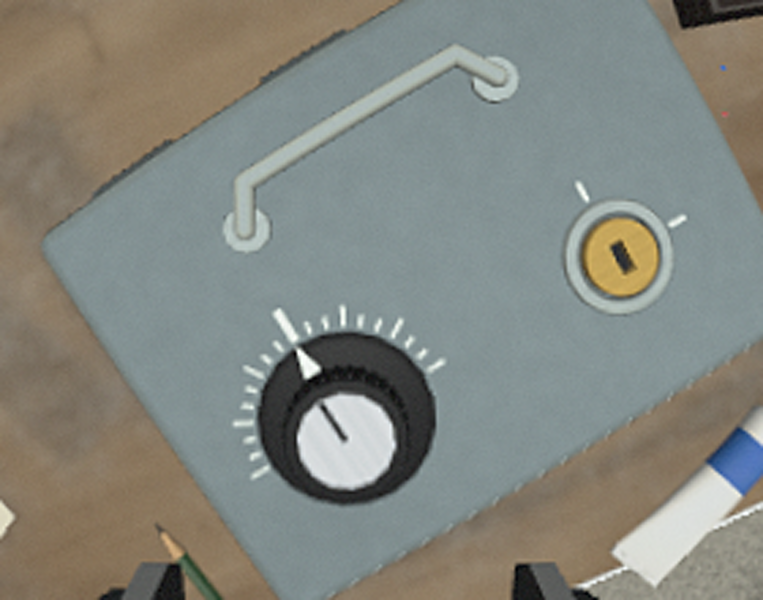

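View pics/w6c.png

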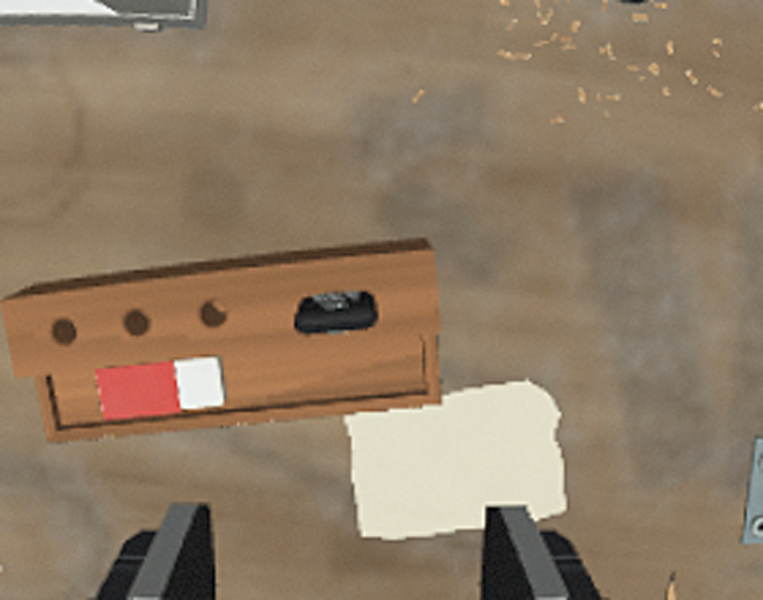

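w5 crop: after release the pointer tip at (298,347) still lines up with the zero mark (277,311)-(293,341). w6 crop: the key head is at (336,312), standing in the rail with its width along the rail.

```bash
python3 - <<'E'
from h import *
np.set_printoptions(precision=4,suppress=True)
c=cam('wrist'); k=2.725
f=lambda x,y,z: atz(c,(200+x/k,60+y/k),'wrist',z)[:2]
a=lambda p,q:(np.arctan2(*(q-p)[::-1]),np.linalg.norm(p-q))
# head top face: front edge nearest? bottom-edge ends & left/right extremes
print('head top L/R',f(296,318,.082),f(377,310,.082),a(f(377,310,.082),f(296,318,.082)))
print('front top edge',a(f(435,251,.042),f(3,300,.042)), 'rail R corners',f(435,251,.042),f(439,332,.042),'rail L', f(3,300,.042),f(10,375,.042))
for h in[(64,331),(137,322),(214,313)]: print('hole',f(*h,.042))
im=cv2.imread('pics/w6.png'); g=im.max(2)
m=(g<60).astype(np.uint8); n,l,s,ce=cv2.connectedComponentsWithStats(m)
i=l[60+int(316/k),200+int(336/k)]; print(s[i],ce[i])
r=nets.regions_of('key','wrist')[:1]
for q in r:
    print(q['p'],q['rect']); pts=np.argwhere(q['region'])[:,::-1].astype(np.float32); print(cv2.minAreaRect(pts))
    # fit: project head box outline, compare centroid
    from scipy.optimize import minimize
    R=q['region']
    def mask(p):
        x,y,t=p; e=np.array([np.cos(t),np.sin(t)]);n_=np.array([-e[1],e[0]]);P=[]
        for z,w,h in((.046,30,9),(.082,30,9),(.042,15,7.5)):
            for su in(-1,1):
                for sv in(-1,1):
                    b=np.array([x,y])+e*su*w/2e3+n_*sv*h/2e3; P.append((proj(c,[*b,z],'wrist')*16))
        M=np.zeros(R.shape,np.uint8); cv2.fillConvexPoly(M,cv2.convexHull(np.array(P).astype(np.int32)),1,shift=4); return M>0
    cost=lambda p:-(mask(p)&R).sum()/(mask(p)|R).sum()
    best=min((minimize(cost,[.527,.142,t],method='Nelder-Mead',options=dict(initial_simplex=[[.527,.142,t],[.531,.142,t],[.527,.147,t],[.527,.142,t+.06]])) for t in(1.6,1.67,1.74)),key=lambda o:o.fun); print(best.x,best.fun)
E
```

```text
head top L/R [0.5286 0.1575] [0.5343 0.1295] (np.float64(1.770332849924478), np.float64(0.02851059983259866))
front top edge (np.float64(1.769022225282037), np.float64(0.17976057209457014)) rail R corners [0.5528 0.1071] [0.5204 0.1015] rail L [0.5174 0.2833] [0.4849 0.2801]
hole [0.5063 0.2553]
hole [0.5128 0.2238]
hole [0.5193 0.1922]
[308 167  30  15 294] [322.9252 175.2075]
0.64 [325.2, 176.6, 28.4, 19.0]
((323.0, 174.5), (15.0, 30.0), 90.0)
[0.529  0.1431 1.6724] -0.8266932270916335
```

>>> servo_tool:
  increments:
    - [[0,0,0,0,0,0.08,50],[0,0,0,0,0,0.16,50],[0,0,0,0,0,0.24,50],[0,0,0,0,0,0.32,50],[0,0,0,0,0,0.4,50]]

```text
time_s: 8.25
tcp_pos: [0.5173, 0.1388, 0.229]
tool_rot: [[0.875, -0.485, 0.0], [-0.485, -0.875, 0.0], [0.0, -0.0, -1.0]]
wrist_force: [-0.0, -0.3, 0.9]
width: 0.0501
gripper_force: 0.0
```

>>> servo_tool:
  increments:
    - [[0,0,0,0,0,0.08,50],[0,0,0,0,0,0.16,50],[0,0,0,0,0,0.24,50],[0,0,0,0,0,0.32,50],[0,0,0,0,0,0.4,50]]

```text
time_s: 8.67
tcp_pos: [0.5173, 0.1388, 0.229]
tool_rot: [[0.448, -0.894, 0.0], [-0.894, -0.448, 0.0], [-0.0, -0.0, -1.0]]
wrist_force: [0.3, -0.3, -0.3]
width: 0.05
gripper_force: 0.0
```

>>> servo_tool:
  increments:
    - [[0,0,0.2,0,0,0.08,45],[0,0,0.4,0,0,0.16,45],[0,0,0.6,0,0,0.18,45],[0,0,0.75,0,0,0.18,45],[0,0,0.75,0,0,0.18,45]]

```text
time_s: 9.08
tcp_pos: [0.5149, 0.138, 0.135]
tool_rot: [[0.199, -0.98, -0.007], [-0.98, -0.199, -0.003], [0.001, 0.007, -1.0]]
wrist_force: [-0.6, -0.3, -0.5]
width: 0.0452
gripper_force: 0.0
```

>>> servo_tool:
  increments:
    - [[-0.02,-0.1,0,0,0,0,45],[-0.02,-0.1,0,0,0,0,45]]

```text
time_s: 9.25
tcp_pos: [0.5302, 0.1442, 0.14]
tool_rot: [[0.2, -0.98, 0.002], [-0.98, -0.2, -0.0], [0.0, -0.002, -1.0]]
wrist_force: [0.3, 0.2, 0.6]
width: 0.0449
gripper_force: 0.0
```

```bash
python3 look.py w7 key; python3 - <<'E'
from h import *
s=manip.get_state();R=s['tool_rot'];print(s['tcp_pos'],np.arctan2(R[1,0],R[0,0]),s['qpos'])
d=np.array([.529,.1438])-s['tcp_pos'][:2]; print('tool xy to key',R[:2,0]@d,R[:2,1]@d)
E
```

```text
tcp [0.5297 0.1441 0.14  ]
key 0.56 [329.6, 198.4] [0.5282 0.1466 0.014 ]
[0.52925431 0.14404355 0.13996279] -1.36922580310724 [ 5.51276010e-01  2.95789950e-01 -7.24292775e-02  3.12463596e-04
 -1.20102546e+00 -3.49818386e-01]
tool xy to key 0.00018770840333352156 0.0002979172547504052
```

View pics/w7.png

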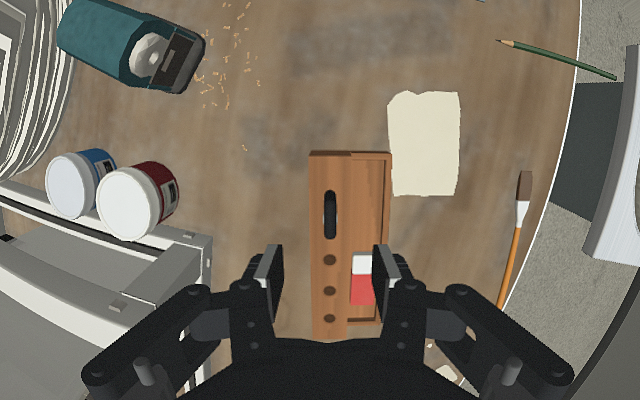

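The key head is at (330,190-240), between fingers centred near column 328. I'll refine its sideways offset.

```bash
python3 - <<'E'
from h import *
im=cv2.imread('pics/w7.png'); g=im.max(2); c=cam('wrist'); s=manip.get_state(); R=s['tool_rot']
n,l,st,ce=cv2.connectedComponentsWithStats((g<65).astype(np.uint8)); i=l[228,330]; print(st[i],ce[i])
x0,y0,w,h,_=st[i]
for px,z in(((x0,y0+h/2),.082),((x0+w-1+.5,y0+h/2),.082),((x0+w/2-.5,y0+h-1),.082),((x0+w/2,y0),.06),(tuple(ce[i]),.075)):
    p=atz(c,px,'wrist',z); d=p[:2]-s['tcp_pos'][:2]; print(px,p,'tool',R[:2,0]@d*1e3,R[:2,1]@d*1e3)
E
```

```text
[324 190  12  49 553] [329.52622061 214.43037975]
(np.int32(324), np.float64(214.5)) [0.53279135 0.14022131 0.082     ] tool 4.453006766724289 -2.700188583065035
(np.float64(335.5), np.float64(214.5)) [0.5250749  0.13863681 0.082     ] tool 4.460524999563476 5.17725404234561
(np.float64(329.5), np.int32(238)) [0.52555807 0.15653994 0.082     ] tool -12.983393249118171 1.1195192403192777
(np.float64(330.0), np.int32(190)) [0.53102171 0.12777522 0.06      ] tool 16.292803594817954 1.5254241251391008
(np.float64(329.5262206148282), np.float64(214.43037974683546)) [0.52858423 0.14168202 0.075     ] tool 2.1795666304994143 1.1293055819339795
```

>>> servo_tool:
  increments:
    - [[0,0.01,0.2,0,0,0,45],[0,0.01,0.4,0,0,0,40],[0,0.01,0.6,0,0,0,35],[0,0.01,0.72,0,0,0,30],[0,0.01,0.775,0,0,0,26]]

```text
time_s: 9.77
tcp_pos: [0.5262, 0.1431, 0.0444]
tool_rot: [[0.2, -0.98, -0.003], [-0.98, -0.2, -0.001], [0.0, 0.003, -1.0]]
wrist_force: [-0.0, -0.1, -0.7]
width: 0.0262
gripper_force: 0.0
```

>>> servo_tool:
  increments:
    - [[0,0,0,0,0,0,20],[0,0,0,0,0,0,14],[0,0,0,0,0,0,6],[0,0,0,0,0,0,6]]
  force: 40

```text
time_s: 10.1
tcp_pos: [0.5285, 0.1442, 0.0474]
tool_rot: [[0.201, -0.98, 0.003], [-0.98, -0.201, 0.001], [-0.001, -0.003, -1.0]]
wrist_force: [0.3, 0.2, 2.0]
width: 0.0084
gripper_force: 41.8
```

```bash
python3 - <<'E'
from h import *
s=manip.get_state();R=s['tool_rot'];print({k:s[k] for k in('tcp_pos','wrist_force','ft_torque','width','gripper_force')},np.arctan2(R[1,0],R[0,0]))
E
```

```text
{'tcp_pos': array([0.52847147, 0.1442314 , 0.04743928]), 'wrist_force': array([0.26065874, 0.23898561, 1.95500172]), 'ft_torque': array([-0.03959811,  0.11978015,  0.0496428 ]), 'width': 0.008372527413661596, 'gripper_force': 41.82570397853851} -1.3686069528185083
```

>>> servo_tool:
  increments:
    - [[0,0,-0.1,0,0,0,6],[0,0,-0.3,0,0,0,6],[0,0,-0.5,0,0,0,6],[0,0,-0.75,0,0,0,6],[0,0,-1.0,0,0,0,6]]
  force: 70

```text
time_s: 10.52
tcp_pos: [0.5273, 0.1437, 0.1679]
tool_rot: [[0.201, -0.98, 0.0], [-0.98, -0.201, 0.0], [-0.0, -0.0, -1.0]]
wrist_force: [0.2, 0.4, -0.3]
width: 0.0083
gripper_force: 69.9
```

>>> servo_tool:
  increments:
    - [[0.2,0.09,-0.12,0,0,0,6],[0.4,0.17,-0.25,0,0,0,6],[0.6,0.26,-0.25,0,0,0,6],[0.8,0.34,-0.25,0,0,0,6]]

```text
time_s: 10.85
tcp_pos: [0.5071, 0.0409, 0.1981]
tool_rot: [[0.201, -0.98, 0.004], [-0.98, -0.201, 0.002], [-0.001, -0.004, -1.0]]
wrist_force: [-0.4, -0.5, -1.1]
width: 0.0079
gripper_force: 69.9
```

>>> servo_tool:
  increments:
    - [[0.2,0.09,0,0,0,0,6],[0.4,0.17,0,0,0,0,6],[0.6,0.26,0,0,0,0,6],[0.8,0.34,0,0,0,0,6]]

```text
time_s: 11.18
tcp_pos: [0.4857, -0.0618, 0.1969]
tool_rot: [[0.201, -0.98, 0.002], [-0.98, -0.201, 0.0], [0.0, -0.002, -1.0]]
wrist_force: [1.1, -0.2, -0.6]
width: 0.0084
gripper_force: 69.9
```

>>> servo_tool:
  increments:
    - [[0.2,0.09,0,0,0,0,6],[0.4,0.17,0,0,0,0,6],[0.6,0.26,0,0,0,0,6],[0.8,0.34,0,0,0,0,6]]

```text
time_s: 11.52
tcp_pos: [0.465, -0.1641, 0.1969]
tool_rot: [[0.201, -0.98, 0.002], [-0.98, -0.201, -0.0], [0.0, -0.002, -1.0]]
wrist_force: [-0.1, 0.2, 0.1]
width: 0.0081
gripper_force: 69.9
```

>>> servo_tool:
  increments:
    - [[0.2,0.09,0,0,0,-0.08,6],[0.4,0.17,0,0,0,-0.16,6],[0.6,0.26,0,0,0,-0.24,6],[0.8,0.34,0,0,0,-0.32,6],[0.8,0.34,0,0,0,-0.4,6]]

```text
time_s: 11.93
tcp_pos: [0.4438, -0.2685, 0.1967]
tool_rot: [[0.721, -0.693, 0.001], [-0.693, -0.721, -0.001], [0.001, 0.0, -1.0]]
wrist_force: [0.1, -0.6, -0.5]
width: 0.0078
gripper_force: 70.0
```

>>> servo_tool:
  increments:
    - [[0,0,0,0,0,-0.08,6],[0,0,0,0,0,-0.16,6],[0,0,0,0,0,-0.24,6],[0,0,0,0,0,-0.32,6],[0,0,0,0,0,-0.4,6]]

```text
time_s: 12.35
tcp_pos: [0.4448, -0.2652, 0.1968]
tool_rot: [[0.987, -0.162, 0.002], [-0.162, -0.987, -0.0], [0.002, 0.0, -1.0]]
wrist_force: [0.4, -0.2, -0.8]
width: 0.0079
gripper_force: 69.9
```

>>> servo_tool:
  increments:
    - [[0,0,0,0,0,-0.08,6],[0,0,0,0,0,-0.16,6],[0,0,0,0,0,-0.19,6],[0,0,0,0,0,-0.19,6],[0,0,0,0,0,-0.19,6]]

```text
time_s: 12.77
tcp_pos: [0.4447, -0.2652, 0.1965]
tool_rot: [[0.993, 0.114, 0.001], [0.114, -0.993, -0.0], [0.001, 0.0, -1.0]]
wrist_force: [0.4, 0.5, 0.4]
width: 0.008
gripper_force: 69.9
```

```bash
python3 look.py w8 key keyhole dial_knob cash_box; python3 - <<'E'
from h import *
s=manip.get_state();R=s['tool_rot'];print({k:s[k] for k in('tcp_pos','wrist_force','ft_torque','width','gripper_force')},np.arctan2(R[1,0],R[0,0]))
im=cv2.imread('pics/w8.png')
cv2.imwrite('pics/w8c.png',cv2.resize(im[90:310,187:467],(763,600),interpolation=cv2.INTER_CUBIC))
E
```

```text
tcp [ 0.4447 -0.2652  0.1964]
key 0.91 [331.2, 236.1] [ 0.3834 -0.277   0.014 ]
keyhole 0.69 [326.2, 204.5] [ 0.4441 -0.2645  0.096 ]
keyhole 0.58 [19.6, 132.5] [0.4901 0.1059 0.096 ]
dial_knob 0.79 [194.9, 208.5] [ 0.4308 -0.1546  0.106 ]
cash_box 0.81 [274.8, 155.3] [ 0.4659 -0.2042  0.    ]
{'tcp_pos': array([ 0.44463313, -0.26513118,  0.19601505]), 'wrist_force': array([-0.47768725, -0.38268282, -0.45722427]), 'ft_torque': array([ 0.04724244, -0.01973496, -0.01748563]), 'width': 0.008324994084603842, 'gripper_force': 69.94503378868103} 0.11542797939235322
```

View pics/w8c.png

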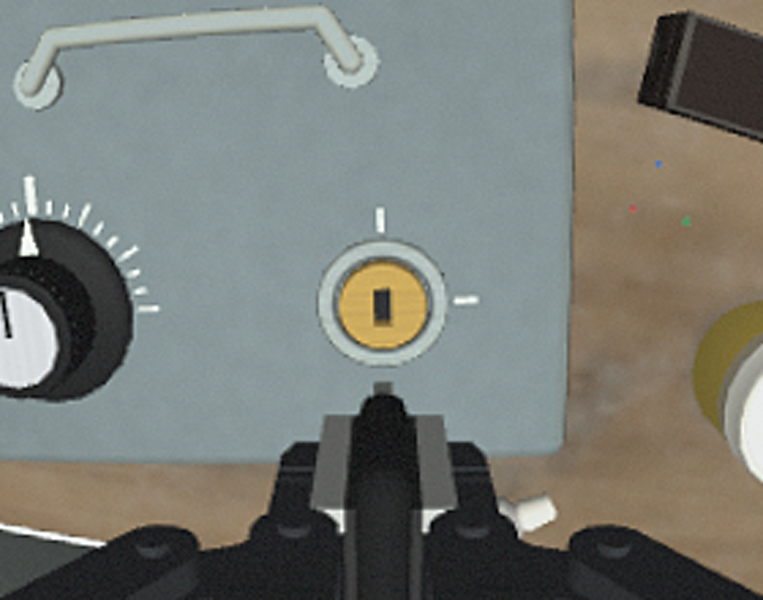

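The slot centre is at crop (382,306), running vertically. The held key's tip is at (383,384), directly in line with it, and the dial pointer is still on zero.

```bash
python3 - <<'E'
from h import *
np.set_printoptions(precision=4,suppress=True)
c=cam('wrist'); k=2.725; s=manip.get_state(); R=s['tool_rot']; t=s['tcp_pos']
F=lambda x,y:(187+x/k,90+y/k)
f=lambda x,y,z: atz(c,F(x,y),'wrist',z)[:2]
im=cv2.imread('pics/w8.png').astype(int)
# brass disc + slot segmentation
sub=im[185:225,305:350]; br=(sub[:,:,2]-sub[:,:,0]>50); ys,xs=np.nonzero(br)
from scipy import ndimage as nd
full=nd.binary_fill_holes(br); l,n=nd.label(full); big=l==np.argmax(np.bincount(l.ravel())[1:])+1
dc=nd.center_of_mass(big); dark=big&(sub.max(2)<110)&~br; sc=nd.center_of_mass(dark)
d=(305+dc[1],185+dc[0]); sl=(305+sc[1],185+sc[0])
print('disc px',d,atz(c,d,'wrist',.096),'slot px',sl,atz(c,sl,'wrist',.096),'n',dark.sum())
w=[f(382,302,.0945),f(380.5,220,.09),f(466,299.5,.09),f(382,306.5,.096)]
print('slot hand',w[3]); 
print('marks: N',np.arctan2(*(w[1]-w[3])[::-1]),np.linalg.norm(w[1]-w[3]),' E',np.arctan2(*(w[2]-w[3])[::-1])+np.pi/2,np.linalg.norm(w[2]-w[3]))
print('slot axis',np.arctan2(*(f(381,289,.096)-f(383,324,.096))[::-1]))
dl=f(149,309,.09);print('tickR-east',np.arctan2(*(w[2]-dl)[::-1])+np.pi/2, 'zero tip',f(29,185,.09),'Nmark',f(380,209,.09))
print('tool',t,np.arctan2(R[1,0],R[0,0]))
for dx in(-3,0,3):
    P=t+R@np.array([dx/1e3,0,.0334]); print(dx,(proj(c,P,'wrist')-[187,90])*k)
E
```

```text
disc px (np.float64(327.1020656136088), np.float64(201.52369380315918)) [ 0.4466 -0.2649  0.096 ] slot px (np.float64(326.67164179104475), np.float64(201.46268656716418)) [ 0.4466 -0.2645  0.096 ] n 67
slot hand [ 0.4458 -0.265 ]
marks: N 0.1337747559988503 0.025267030073545433  E 0.13552045213136843 0.025875277506578375
slot axis 0.17083018409254447
tickR-east 0.1466334378290426 zero tip [ 0.4709 -0.1501] Nmark [ 0.4742 -0.2611]
tool [ 0.4446 -0.2651  0.196 ] 0.11542797939235322
-3 [381.891  406.0783]
0 [381.8978 393.8586]
3 [381.9048 381.4933]
```

>>> servo_tool:
  increments:
    - [[0.018,0,0.15,0,0,-0.013,6],[0.018,0,0.3,0,0,-0.013,6],[0.018,0,0.42,0,0,-0.013,6],[0.018,0,0.46,0,0,-0.013,6],[0.018,0,0.46,0,0,-0.013,6]]

```text
time_s: 13.43
tcp_pos: [0.446, -0.2647, 0.1395]
tool_rot: [[0.991, 0.135, -0.003], [0.135, -0.991, 0.001], [-0.003, -0.001, -1.0]]
wrist_force: [0.6, 0.9, -0.2]
width: 0.0083
gripper_force: 69.9
```

>>> servo_tool:
  increments:
    - [[0,0,0,0,0,0,6],[0,0,0,0,0,0,6]]

```text
time_s: 13.6
tcp_pos: [0.4475, -0.2652, 0.1419]
tool_rot: [[0.991, 0.135, 0.002], [0.135, -0.991, -0.001], [0.002, 0.001, -1.0]]
wrist_force: [0.9, -0.0, -0.0]
width: 0.0082
gripper_force: 69.9
```

```bash
python3 look.py w9 keyhole; python3 - <<'E'
from h import *
s=manip.get_state();R=s['tool_rot'];t=s['tcp_pos'];print(t,np.arctan2(R[1,0],R[0,0]))
im=cv2.imread('pics/w9.png'); c=cam('wrist')
cv2.imwrite('pics/w9c.png',cv2.resize(im[190:270,277:377],(800,640),interpolation=cv2.INTER_CUBIC)[:600])
for dx in(-3,0,3):
    P=t+R@np.array([dx/1e3,0,.0334]); print(dx,(proj(c,P,'wrist')-[277,190])*8)
for dx in(-5.5,0,5.5): print('slot',dx,(proj(c,np.array([.446,-.2648,.096])+dx/1e3*R[:,0],'wrist')-[277,190])*8)
E
```

```text
tcp [ 0.4475 -0.2652  0.1419]
keyhole 0.84 [325.9, 230.1] [ 0.4455 -0.2647  0.096 ]
[ 0.44739091 -0.26513269  0.14172168] 0.13566478416665
-3 [401.02971698 392.16639631]
0 [401.04920851 356.29214444]
3 [401.06905644 319.99063115]
slot -5.5 [394.22429836 377.6387405 ]
slot 0 [394.19483773 315.59538139]
slot 5.5 [394.16822212 252.32453473]
```

View pics/w9c.png

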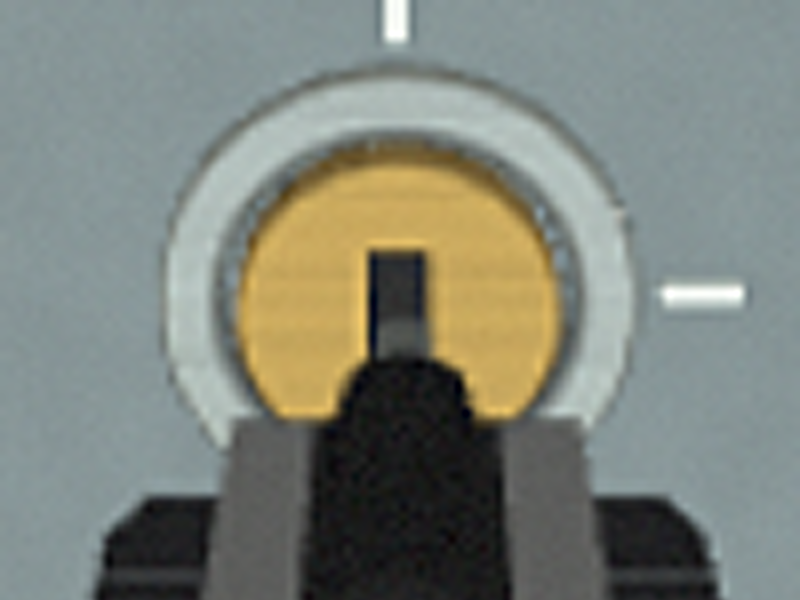

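The slot's far edge is at (398,250), and the key tip at (402,318) is about 0.35 mm to its right. I'll correct that and enter gently.

>>> servo_tool:
  increments:
    - [[-0.011,-0.003,0.03,0,0,0,6],[-0.011,-0.003,0.07,0,0,0,6],[-0.011,-0.003,0.1,0,0,0,6],[-0.011,-0.003,0.13,0,0,0,6],[-0.011,-0.003,0.16,0,0,0,6]]

```text
time_s: 14.12
tcp_pos: [0.4454, -0.2647, 0.121]
tool_rot: [[0.991, 0.135, -0.0], [0.135, -0.991, 0.0], [-0.0, -0.0, -1.0]]
wrist_force: [0.8, 0.6, 0.4]
width: 0.0081
gripper_force: 70.0
```

>>> servo_tool:
  increments:
    - [[0,0,0,0,0,0,6]]

```text
time_s: 14.2
tcp_pos: [0.4454, -0.2646, 0.1207]
tool_rot: [[0.991, 0.135, -0.0], [0.135, -0.991, 0.0], [-0.0, -0.0, -1.0]]
wrist_force: [0.7, 0.5, -0.0]
width: 0.0081
gripper_force: 70.1
```

>>> servo_tool:
  increments:
    - [[0,0,0.01,0,0,0.047,6],[0,0,0.025,0,0,-0.036,6],[0,0,0.04,0,0,0.047,6],[0,0,0.055,0,0,-0.036,6],[0,0,0.07,0,0,0.047,6]]

```text
time_s: 14.62
tcp_pos: [0.4462, -0.2652, 0.1141]
tool_rot: [[0.996, 0.084, 0.002], [0.084, -0.996, -0.001], [0.002, 0.001, -1.0]]
wrist_force: [-1.1, 0.6, 1.4]
width: 0.0079
gripper_force: 70.5
```

```bash
python3 - <<'E'
from h import *
s=manip.get_state();R=s['tool_rot'];print({k:s[k] for k in('tcp_pos','wrist_force','ft_torque','width','gripper_force')},np.arctan2(R[1,0],R[0,0]))
E
```

```text
{'tcp_pos': array([ 0.44623181, -0.26517027,  0.11408556]), 'wrist_force': array([-1.08919234,  0.63369433,  1.39581584]), 'ft_torque': array([0.09021874, 0.50980042, 0.00677562]), 'width': 0.007891346081781778, 'gripper_force': 70.4619026184082} 0.08458831877710306
```

>>> servo_tool:
  increments:
    - [[0,0,0.015,0,0,-0.083,6],[0,0,0.03,0,0,0,6],[0,0,0.045,0,0,-0.083,6],[0,0,0.06,0,0,0,6],[0,0,0.07,0,0,-0.083,6]]

```text
time_s: 15.03
tcp_pos: [0.4463, -0.2654, 0.1062]
tool_rot: [[0.985, 0.171, 0.002], [0.171, -0.985, -0.002], [0.002, 0.002, -1.0]]
wrist_force: [-2.4, 0.2, 10.5]
width: 0.0081
gripper_force: 71.7
```

>>> servo_tool:
  increments:
    - [[0,0,0.01,0,0,0.083,6],[0,0,0.02,0,0,0,6],[0,0,0.03,0,0,0.083,6],[0,0,0.04,0,0,0,6],[0,0,0.045,0,0,0.04,6]]

```text
time_s: 15.45
tcp_pos: [0.4465, -0.2653, 0.1013]
tool_rot: [[0.99, 0.138, 0.003], [0.138, -0.99, -0.002], [0.003, 0.002, -1.0]]
wrist_force: [-1.9, 2.5, 13.9]
width: 0.0079
gripper_force: 72.1
```

```bash
python3 look.py w10 key keyhole; python3 - <<'E'
from h import *
s=manip.get_state();R=s['tool_rot'];print({k:s[k] for k in('tcp_pos','wrist_force','ft_torque','width','gripper_force')},np.arctan2(R[1,0],R[0,0]))
E
```

```text
tcp [ 0.4465 -0.2654  0.1013]
key 0.72 [329.5, 234.7] [ 0.4252 -0.2704  0.014 ]
key 0.27 [523.6, 143.2] [ 0.5275 -0.4246  0.014 ]
keyhole 0.67 [135.8, 256.0] [ 0.4246 -0.1492  0.096 ]
{'tcp_pos': array([ 0.44645943, -0.26536036,  0.10132527]), 'wrist_force': array([-2.02958902,  2.53879481,  9.69645759]), 'ft_torque': array([ 0.66555456,  0.64302601, -0.00845979]), 'width': 0.008528546157468068, 'gripper_force': 71.53956413269043} 0.1301722521741609
```

>>> servo_tool:
  increments:
    - [[0,0,0.01,0,0,0.04,6],[0,0,0.015,0,0,-0.04,6],[0,0,0.015,0,0,0.04,6],[0,0,0.015,0,0,0,6]]

```text
time_s: 15.93
tcp_pos: [0.4466, -0.2655, 0.1011]
tool_rot: [[0.992, 0.123, 0.004], [0.123, -0.992, -0.003], [0.003, 0.003, -1.0]]
wrist_force: [-4.8, 4.9, 20.3]
width: 0.008
gripper_force: 73.4
```

```bash
python3 look.py w10 ; python3 - <<'E'
from h import *
s=manip.get_state();print({k:s[k] for k in('tcp_pos','wrist_force','ft_torque','width','gripper_force')})
im=cv2.imread('pics/w10.png')
a=cv2.resize(im[170:290,250:400],(750,600),interpolation=cv2.INTER_CUBIC)
cv2.imwrite('pics/w10c.png',a)
E
```

```text
tcp [ 0.4466 -0.2654  0.1011]
{'tcp_pos': array([ 0.44661701, -0.26543907,  0.10111502]), 'wrist_force': array([-4.98465246,  5.09037945, 20.26823639]), 'ft_torque': array([1.83373998, 1.77136532, 0.04908661]), 'width': 0.008552945309650457, 'gripper_force': 73.39383602142334}
```

View pics/w10c.png

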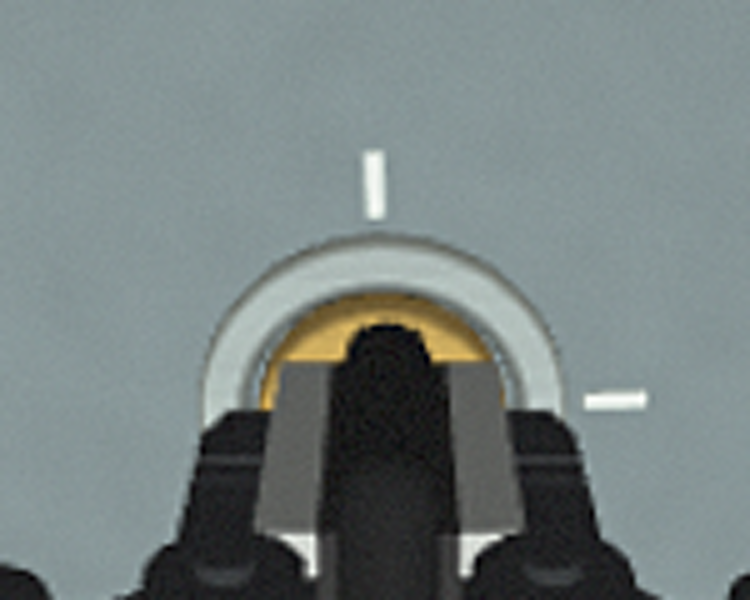

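The collar is seated: pressing harder didn't lower the key, and the force is 20 N. I'll ease off and turn clockwise in stages.

>>> servo_tool:
  increments:
    - [[-0.003,-0.003,-0.01,0,0,0.08,6],[-0.003,-0.003,-0.01,0,0,0.16,6],[-0.003,-0.003,-0.01,0,0,0.24,6],[-0.003,-0.003,-0.01,0,0,0.32,6],[-0.003,-0.003,-0.01,0,0,0.4,6]]
  force: 90

```text
time_s: 16.4
tcp_pos: [0.4463, -0.2652, 0.1013]
tool_rot: [[0.889, -0.457, 0.003], [-0.457, -0.889, -0.002], [0.004, 0.001, -1.0]]
wrist_force: [-3.2, 2.5, 14.1]
width: 0.0076
gripper_force: 89.0
```

>>> servo_tool:
  increments:
    - [[0,0,0,0,0,0.08,6],[0,0,0,0,0,0.16,6],[0,0,0,0,0,0.24,6],[0,0,0,0,0,0.32,6],[0,0,0,0,0,0.4,6]]

```text
time_s: 16.82
tcp_pos: [0.4461, -0.2653, 0.1013]
tool_rot: [[0.476, -0.88, 0.003], [-0.88, -0.476, -0.003], [0.004, -0.001, -1.0]]
wrist_force: [-2.6, 0.8, 12.8]
width: 0.0081
gripper_force: 89.0
```

```bash
python3 - <<'E'
from h import *
s=manip.get_state();R=s['tool_rot'];print({k:s[k] for k in('tcp_pos','wrist_force','ft_torque','width','gripper_force','qpos')},.135-np.arctan2(R[1,0],R[0,0]))
E
```

```text
{'tcp_pos': array([ 0.44611782, -0.2653031 ,  0.10127871]), 'wrist_force': array([-2.59729905,  0.78794124, 12.75643578]), 'ft_torque': array([0.65610979, 1.01134139, 0.16832876]), 'width': 0.008131611178366202, 'gripper_force': 89.00869488716125, 'qpos': array([-0.23311637,  0.27084095, -0.21408109,  0.00209323, -1.08232157,
        0.72791827])} 1.2100180614717406
```

>>> servo_tool:
  increments:
    - [[0,0,0,0,0,0.08,6],[0,0,0,0,0,0.16,6],[0,0,0,0,0,0.24,6],[0,0,0,0,0,0.31,6],[0,0,0,0,0,0.345,6]]

```text
time_s: 17.23
tcp_pos: [0.446, -0.2654, 0.1013]
tool_rot: [[-0.021, -1.0, 0.003], [-1.0, 0.021, -0.003], [0.003, -0.003, -1.0]]
wrist_force: [-3.1, 1.6, 13.6]
width: 0.008
gripper_force: 89.1
```

>>> servo_tool:
  increments:
    - [[0,0,0,0,0,0,6],[0,0,0,0,0,0,6],[0,0,0,0,0,0,6]]

```text
time_s: 17.48
tcp_pos: [0.446, -0.2654, 0.1013]
tool_rot: [[-0.016, -1.0, 0.003], [-1.0, 0.016, -0.003], [0.003, -0.003, -1.0]]
wrist_force: [-3.1, 0.5, 12.7]
width: 0.008
gripper_force: 89.0
```

```bash
python3 look.py w11 dial_knob key; python3 - <<'E'
from h import *
s=manip.get_state();R=s['tool_rot'];print({k:s[k] for k in('tcp_pos','wrist_force','ft_torque','width','gripper_force','qpos')},.135-np.arctan2(R[1,0],R[0,0]))
im=cv2.imread('pics/w11.png')
cv2.imwrite('pics/w11c.png',im)
E
```

```text
tcp [ 0.446  -0.2654  0.1013]
key 0.67 [325.7, 234.8] [ 0.4482 -0.2431  0.014 ]
{'tcp_pos': array([ 0.44599476, -0.26536505,  0.1013205 ]), 'wrist_force': array([-3.46825988,  1.50859613, 13.31432629]), 'ft_torque': array([0.61164483, 1.13860845, 0.12472331]), 'width': 0.00775125067698071, 'gripper_force': 89.05078411102295, 'qpos': array([-0.23314022,  0.270748  , -0.21418506,  0.00233373, -1.082505  ,
        0.21632506])} 1.7215240391094435
```

>>> servo_tool:
  increments:
    - [[0,0,0,0,0,0.01,6],[0,0,0,0,0,0.025,6],[0,0,0,0,0,0.025,6],[0,0,0,0,0,0.025,6]]

```text
time_s: 17.97
tcp_pos: [0.446, -0.2654, 0.1013]
tool_rot: [[-0.053, -0.999, 0.003], [-0.999, 0.053, -0.003], [0.003, -0.003, -1.0]]
wrist_force: [-3.4, 1.9, 12.6]
width: 0.0081
gripper_force: 89.0
```

```bash
python3 - <<'E'
from h import *
for i in range(3):
    vision.read_camera('side'); s=manip.get_state();R=s['tool_rot'];print(s['ft_torque'],.135-np.arctan2(R[1,0],R[0,0]))
c=cam('scene'); im=vision.read_camera('scene'); cv2.imwrite('pics/s2.png',im); a=np.array([np.cos(.135),np.sin(.135)])
w=cv2.imread('pics/w11.png'); vision.read_camera('wrist'); w=vision.read_camera('wrist')
out=np.hstack([cv2.resize(im[190:290,310:420],(400,364),interpolation=cv2.INTER_CUBIC),cv2.resize(w[60:400,150:520],(396,364))])
cv2.imwrite('pics/f.png',out)
E
```

```text
[0.65499563 1.17692876 0.15281366] 1.7590400268341426
[0.62665692 1.18505094 0.07838229] 1.7590221365372656
[0.6440621  1.16376057 0.14597287] 1.7590159087807968
```

View pics/f.png

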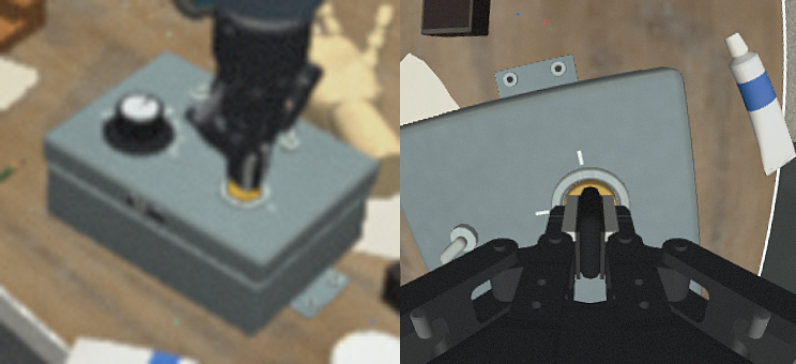

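The left half shows the box with the key held in the cylinder and the dial untouched. The right half shows the key head and collar square between the pads, turned past the quarter mark. One small extra turn will check for the stop.

>>> servo_tool:
  increments:
    - [[0,0,0,0,0,0.015,6],[0,0,0,0,0,0.015,6],[0,0,0,0,0,0.015,6]]

```text
time_s: 18.52
tcp_pos: [0.446, -0.2654, 0.1013]
tool_rot: [[-0.076, -0.997, 0.003], [-0.997, 0.076, -0.003], [0.003, -0.003, -1.0]]
wrist_force: [-2.5, 1.0, 13.6]
width: 0.0082
gripper_force: 89.1
```

```bash
python3 - <<'E'
from h import *
t=[]
for i in range(6):
    vision.read_camera('side'); s=manip.get_state();R=s['tool_rot'];t.append(s['ft_torque'][2])
print(t,.135-np.arctan2(R[1,0],R[0,0]),s['wrist_force'],s['time_s'])
E
```

```text
[np.float64(0.110130689526795), np.float64(0.1661333559627868), np.float64(0.09455171924155764), np.float64(0.06259166148452057), np.float64(0.08186760851954752), np.float64(0.08295090629633656)] 1.7815475349049301 [-2.35854902  2.05168731 13.0335207 ] 18.8167
```

>>> servo_tool:
  increments:
    - [[0,0,0,0,0,0.02,6],[0,0,0,0,0,0.02,6],[0,0,0,0,0,0.02,6]]

```text
time_s: 19.07
tcp_pos: [0.4459, -0.2654, 0.1013]
tool_rot: [[-0.106, -0.994, 0.003], [-0.994, 0.106, -0.003], [0.002, -0.003, -1.0]]
wrist_force: [-2.7, 1.2, 12.9]
width: 0.0079
gripper_force: 89.1
```

```bash
python3 - <<'E'
from h import *
t=[]
for i in range(8):
    vision.read_camera('side'); s=manip.get_state();R=s['tool_rot'];t.append(s['ft_torque'][2])
print(np.mean(t),.135-np.arctan2(R[1,0],R[0,0]),s['wrist_force'],s['time_s'])
c=cam('wrist'); print([(q['p'],q['position'],atz(c,q['position'],'wrist',.106)) for q in nets.pinpoint('dial_knob','scene')[:0]])
E
```

```text
0.1293854741427568 1.8115017114465841 [-3.06856252  1.93371852 13.43816335] 19.4667
[]
```

>>> servo_tool:
  increments:
    - [[0,0,0,0,0,0.025,6],[0,0,0,0,0,0.025,6],[0,0,0,0,0,0.025,6]]

```text
time_s: 19.77
tcp_pos: [0.4459, -0.2653, 0.1013]
tool_rot: [[-0.143, -0.99, 0.003], [-0.99, 0.143, -0.003], [0.002, -0.003, -1.0]]
wrist_force: [-3.2, 2.1, 13.9]
width: 0.0081
gripper_force: 89.0
```

```bash
cat > tq.py <<'E'
from h import *
t=[]
for i in range(10):
    w=vision.read_camera('wrist'); s=manip.get_state();R=s['tool_rot'];t.append(s['ft_torque'])
print(np.mean(t,0),np.std(t,0),.135-np.arctan2(R[1,0],R[0,0]),s['wrist_force'],s['time_s'])
cv2.imwrite('pics/w12.png',w)
E
python3 tq.py; python3 - <<'E'
from h import *
# key head orientation in picture, before/after turning, relative to the pads
for n in('w10','w11','w12'):
    g=cv2.imread(f'pics/{n}.png').max(2)[225:300,300:355]; print(n,[(y+225,[int(v) for v in 300+np.nonzero(g[y]<45)[0][[0,-1]]]) for y in range(5,35,6) if (g[y]<45).any()])
E
```

```text
[0.72508602 1.21246781 0.17743194] [0.03304401 0.0339433  0.02863036] 1.8489447153960543 [-3.11452022  0.79550767 13.42912881] 20.2667
w10 [(236, [322, 332]), (242, [319, 335]), (248, [316, 339]), (254, [300, 354])]
w11 [(236, [322, 332]), (242, [319, 335]), (248, [316, 338]), (254, [300, 354])]
w12 [(236, [322, 332]), (242, [319, 335]), (248, [317, 338]), (254, [300, 354])]
```

>>> servo_tool:
  increments:
    - [[0,0,0,0,0,0.02,6],[0,0,0,0,0,0.02,6],[0,0,0,0,0,0.02,6]]

```text
time_s: 20.52
tcp_pos: [0.4459, -0.2653, 0.1013]
tool_rot: [[-0.172, -0.985, 0.003], [-0.985, 0.172, -0.003], [0.002, -0.003, -1.0]]
wrist_force: [-2.5, 1.1, 13.1]
width: 0.0079
gripper_force: 89.1
```

```bash
python3 tq.py
```

```text
[0.74910921 1.21436933 0.26245802] [0.0378489  0.01925397 0.03667998] 1.878691045845902 [-3.22599543  1.52763715 13.50673867] 21.0167
```

The torque now climbs well past what the spring alone can give, so the cylinder is at its stop beyond the quarter turn. I'm handing in.

```bash
python3 -c "
from rig import manip
print(manip.hand_in())"
```

```text
the job is handed in; nothing more can be done
None
```

The job is handed in at about 21 s: the dial is on zero, and the key is fully home, turned clockwise to its stop just past the quarter turn and still gripped and held there. The turn is judged from the torque rise at the stop; I did not see the bolt in its window.

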